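# Set and lock the charge dial, then dock the power pack

## Task

Get the flat power pack charging: slide the clear guard all the way off the charging station's dial, turn the dial until its pointer meets the index mark, let go of it, and slide the guard fully back over the dial without disturbing the setting. Then take the power pack out of the wooden rack and slide it down into the station's slot until it rests on the bottom, and let go. Leave the notebook in the rack and do not push about or knock over the other things on the desk.

Things in the scene. Friction and masses are not known exactly. Their poses are not given: they have to be found in the camera images.
- station: Fixed grey console 150 mm (x) by 360 (y) by 50 tall. Origin: centre of its underside; x points away from the robot, y along its length, z up, yawed up to 0.2 rad. On top: dial axis at (0, +120) mm on a round plate of 42 mm radius; pack slot at (0, -110), 95 mm long (its x), 19 wide (its y), 40 deep, mouth flared by 3 mm.
- slot_floor (a point): Middle of the floor of the pack slot, 10 mm above the desk and 40 mm below the console's top; axes as the station's.
- dial (a joint): Dial angle, 0 to 3 rad, growing clockwise seen from above: at 0 its pointer points to the station's -x, at 1.57 to its +y. Friction about 0.04 N m; stays put; needs 0.5 to 1.5 rad clockwise. Black disc, 22 mm radius, its top 64 mm above the desk, under a grip bar 40 long, 14 thick, top at 94 mm. Bar lies along the pointer; a white line on top and a small black pointer at its foot mark one end.
- index (a joint): Angle of the index mark round the dial axis, same sense and zero as the dial: the dial is set when dial equals index (to about 0.14 rad). A black radial bar 13 mm long, 5 wide, 4 high on the dial plate, much bigger than the short thin ticks. Fixed during the run; the robot cannot move it.
- dial_grip (a point): Point on the dial's axis in the grip bar, 87 mm above the desk, 7 mm below the bar's top: a TCP height at which to grip the bar across its 14 mm. Its x axis lies along the bar, pointing away from the pointer.
- dial_pointer (a point): Tip of the dial's pointer, 28 mm from the dial axis.
- index_mark (a point): Point on the index mark, 28 mm from the dial axis, at which the pointer's tip should stand (horizontally).
- guard (a joint): Slide of the clear plastic guard, m: 0 = centred over the dial (closed), 0.085 = fully open, moved to the station's -y. A bridge 98 mm wide (station x), 70 long (station y), open at both y ends, with clear 4 mm walls and roof, roof top 104 mm above the desk. About 1.5 N friction; stays put. Starts 0 to 20 mm open.
- guard_grip (a point): In the aluminium fin on top of the guard's roof, on its middle, 127 mm above the desk: a TCP height at which to grip it. The fin is 45 mm long (station x), 12 mm thick (station y) and rises from the roof (104 mm) to 134 mm above the desk. Axes as the station's.
- rack: Fixed wooden block 180 mm (its x) by 120 mm (its y) by 45 mm tall with two slots at x = -40 and +40 mm, each 19 mm (x) by 95 mm (y) and 33 mm deep (floor 12 mm above the desk). Origin: centre of its underside.
- pack: Flat aluminium power pack, 16 mm thick (its x), 90 mm wide (its y), 110 mm tall (its z), about 0.25 kg, with fine dark grooves and a dark band near its top; stands upright in one of the rack's slots. Origin: centre of its underside. Either way round fits the station's slot.
- notebook: Grey cloth notebook with visible paper edges, 16 mm thick (its x), 90 mm wide, 130 mm tall, so 20 mm taller than the pack, standing in the rack's other slot, 80 mm from the pack's. Origin: centre of its underside. Not to be moved.
- mug: White mug, 40 mm radius, 95 mm tall; bystander. Origin: centre of its underside.
- pen_cup: Dark pen cup, 36 mm radius, 95 mm tall with pens up to 160 mm; bystander. Origin: centre of its underside.
- stapler: Stapler 130 mm long, about 45 mm tall; bystander. Origin: centre of its underside.
- tape: Black tape dispenser, 140 by 55 mm, 80 mm tall; bystander. Origin: centre of its underside.
- case: Dark spectacle case 160 by 60 by 35 mm; bystander. Origin: centre of its underside.
- plant: Small plant in a white pot, 52 mm radius, 180 mm tall; bystander. Origin: centre of its underside.

How it is judged (in metres and radians):
On the way, in this order (a step that is already met when the one before it is completed fails the run):
1. the guard is slid all the way off the dial (at least 70 of its 85 mm) (value of joint guard above 0.07 m), for 0.1 s.
2. with the guard open, the dial's pointer stands at the index mark (tips within 4 mm) and the dial is let go (horizontal distance between dial_pointer and index_mark below 0.004 m and value of joint guard above 0.06 m and contact force between the fingers and dial below 0.3 N), for 0.2 s.
3. the guard is fully back over the dial (within 6 mm), the dial still at the mark, the guard let go (horizontal distance between dial_pointer and index_mark below 0.004 m and value of joint guard below 0.006 m and contact force between the fingers and guard below 0.3 N), for 0.2 s.
4. the pack stands on the bottom of the station's slot (z of pack in the frame of slot_floor below 0.004 m and horizontal distance between pack and slot_floor below 0.006 m and angle between pack's own z axis and vertical below 0.06 rad and linear speed of pack below 0.02 m/s), for 0.2 s.
At the end, for the whole second after the job is handed in: The dial's pointer tip is within 4 mm of the index mark, the guard is within 6 mm of fully closed over the dial, the power pack is at rest upright on the floor of the station's slot (within 4 mm of it in height and 6 mm sideways), the notebook is still in its rack slot (within 20 mm) (all of step 4 and horizontal distance between dial_pointer and index_mark below 0.004 m and value of joint guard below 0.006 m and distance of notebook from where it was at the start of the episode below 0.02 m); the robot touches nothing.
It fails at once if the notebook is lifted or knocked out of the rack (over 30 mm) (distance of notebook from where it was at the start of the episode above 0.03 m).
It fails at once if another thing on the desk is pushed over 40 mm or tipped over (distance of any of mug, pen_cup, stapler, tape, case, plant from where it was at the start of the episode above 0.04 m or angle between any of mug, pen_cup, stapler, tape, case, plant's own z axis and vertical above 0.5 rad).
It also fails if it takes over 67 s, if anything falls off the work surface, if the arm or the gripper's body presses on something with over 40 N, if the wrist force passes 120 N, or if a joint passes its speed limit or range.

## Robot

A 6-joint arm with a two-finger parallel gripper is mounted at the origin on the work surface. World frame = base frame: x ahead of the robot, y to its left, z up, the work surface at z = 0. Lengths are in mm, angles in rad, forces in N, time in s.
With the tool pointing down it reaches from about 350 to 850 mm from the base axis. Payload 8.1 kg.
Tool frame: the origin (TCP) lies between the finger pads, 19 mm behind the fingertips; this is the grasp point; z points along the fingers, y is the line along which they close (so a half turn about z gives the same grasp; the last joint's range is limited). The gripper opens to 93 mm and grips with 3 to 60 N. Pads are 15 mm wide; open, the fingers measure 128 mm over their backs; the gripper's body (75 mm by 188 mm) begins 65 mm behind the grasp point.
Start: joints at [1.24, 0.13, 1.488, -0, 1.523, -0.085], TCP at [145.977, 581.976, 237.435] pointing down, gripper open.
Joint ranges: [-2.96, 2.96], [-0.89, 2.26], [0.02, 2.5], [-1.34, 4.48], [0, 2.73], [-2.66, 2.66]. Speed limits (rad/s): [2.39, 2.39, 2.79, 3.14, 3.14, 3.14].

## Interface

Orientations are given as a rotation vector (axis times angle).
In Python, from station import ctrl gives the robot as it stands. Calls block until the motion is done:
- ctrl.move_to(position, orientation): joint-space move of the TCP to a pose.
- ctrl.servo_line(position, max_speed=150, orientation=None): straight line of the TCP; orientation=None keeps the orientation; max_speed is the mean speed in mm/s.
- ctrl.move_joints(angles): joint-space move.
- ctrl.release() and ctrl.close_gripper(grip_force=None): open the fingers fully, or close them until they stop; grip_force is the grip in N (None keeps the last).
- ctrl.pause(seconds).
- ctrl.inverse_kinematics(position, orientation): joint angles nearest the present ones, or None.
- ctrl.state(): the state.
- ctrl.get_image(name): name is "side" or "top"; returns (picture, depth): 480x640x3 uint8, red, green, blue; 480x640 float32, mm along the optical axis (not along the pixel's ray), 0 where there is no reading.
- ctrl.get_calibration(name): a dict with "mtx" (3x3 intrinsics, pixels), "R" (3x3) and "t" (3): a world point X has camera coordinates R X + t. Camera axes: x right, y down, z forward; pixel columns grow to the right and rows downward; lengths in mm; the calibration is good to about 2 mm. A picture is of the moment at which its call begins. get_calibration takes no time and is no camera call.
A pose or a line that the arm cannot do raises ctrl.Unreachable and nothing moves.
- ctrl.hand_in(): hands the job in; it is judged then, once.
Trained networks look in the newest picture that a camera, given by its name, has taken for a name from the list of things; names that differ only in an ending like _2 or _b are one class to them, and where a whole thing is asked for, a point or a joint stands for the part that bears it (a point fixed in the world has none). Each returns a list of dicts, best first, with "score" (0 to 1); they miss things now and then, are a little off and sometimes report something else, mostly with a low value. They report only what shows in the picture. A call takes as long as a camera call.
- ctrl.spot_in(label, camera): "location" ([x, y, z] in mm, in world coordinates, good to about 4 mm: the middle of the surface that is visible of it).
The state is a dict: "clock": time; "qpos": joint angles; "qd": joint speeds; "effort": joint torques, N m; "ee_pos": TCP position; "eef_rot": TCP orientation; "wrist_force": force on the tool from outside, world axes, zero at the start; "torque": the same for the moment, N m; "grip_width": finger opening in mm; "grip_force": force on a finger pad.
Only numpy, scipy, OpenCV 4.12 (cv2) and the standard library are available. Lean on these libraries where they do the work, as an engineer would, in place of code of your own. Each camera call takes 0.05 s, during which the arm holds its last target. There are 200 camera calls.

## Working session

There is one attempt and no reset: what is moved stays moved. The work goes in short steps, each a Python script; the robot and the scene stay as the last script left them, time stands still between calls to the robot, and variables do not carry over. Pictures are saved under pics/ and viewed, at most 10 in all, crops included, and the job is handed in when it is done.

```bash
ls; mkdir -p pics; python3 - <<'E'
from station import ctrl
import cv2,numpy as np
for c in("top","side"):
    im,d=ctrl.get_image(c); cv2.imwrite(f"pics/{c}0.png",im[:,:,::-1]); np.savez(f"{c}0.npz",im=im,d=d)
    k=ctrl.get_calibration(c); print(c,k["mtx"].round(1).tolist(),k["R"].round(3).tolist(),k["t"].round(1).tolist())
    for l in["station","dial","dial_grip","dial_pointer","index","index_mark","guard","guard_grip","rack","pack","notebook","slot_floor","mug","pen_cup","stapler","tape","case","plant"]:
        try:r=ctrl.spot_in(l,c)
        except Exception as e: r=[];print(l,e)
        print(l,[(np.round(x["location"]).tolist(),round(x["score"],2)) for x in r[:2]])
print(ctrl.state())
E
```

```text
pics
station.py
top [[563.3, 0.0, 317.2], [0.0, 563.3, 250.2], [0.0, 0.0, 1.0]] [[-0.005, -1.0, -0.009], [-0.985, 0.006, -0.171], [0.171, 0.008, -0.985]] [56.3, 551.8, 1380.6]
station [([549.0, 78.0, 50.0], 0.98)]
dial []
dial_grip []
dial_pointer [([551.0, 80.0, 47.0], 0.55)]
index []
index_mark []
guard [([548.0, 189.0, 105.0], 0.91)]
guard_grip [([546.0, 188.0, 100.0], 0.65)]
rack [([519.0, -265.0, 48.0], 0.93)]
pack [([560.0, -261.0, 117.0], 0.57), ([370.0, -62.0, 41.0], 0.4)]
notebook [([480.0, -262.0, 143.0], 0.88)]
slot_floor [([549.0, 80.0, 48.0], 0.84)]
mug [([775.0, -55.0, 45.0], 0.66)]
pen_cup [([729.0, -244.0, 56.0], 0.97)]
stapler []
tape [([478.0, 442.0, 19.0], 0.8)]
case [([294.0, 254.0, 33.0], 0.58)]
plant [([653.0, 408.0, 137.0], 0.9), ([772.0, -58.0, 42.0], 0.16)]
side [[574.6, 0.0, 328.4], [0.0, 574.6, 237.0], [0.0, 0.0, 1.0]] [[0.763, -0.646, -0.013], [-0.362, -0.412, -0.836], [0.535, 0.643, -0.548]] [-376.3, 291.0, 996.5]
station [([526.0, 49.0, 47.0], 0.83)]
dial [([554.0, 187.0, 64.0], 0.42)]
dial_grip [([472.0, -277.0, 96.0], 0.67), ([552.0, 190.0, 61.0], 0.49
[... 589 characters left out ...]
4.0, -277.0, 99.0], 0.18)]
{'clock': 1.9, 'qpos': array([ 1.23962870e+00,  1.30402438e-01,  1.48822061e+00,  7.62418115e-06,
        1.52299748e+00, -8.53888294e-02]), 'qd': array([ 0.00209077,  0.00112518, -0.00089272,  0.0001215 ,  0.00028614,
       -0.00026803]), 'effort': array([ 4.09319546e-04, -5.59756994e+01, -4.92037189e+01,  7.68396514e-02,
        2.28980376e-02,  6.63985065e-05]), 'ee_pos': array([145.95500671, 581.97301755, 237.42242843]), 'eef_rot': array([-3.85096387e-01, -3.11788745e+00,  4.03682106e-05]), 'wrist_force': array([-0.13016833, -0.12857033,  0.14667174]), 'torque': array([ 0.03809047, -0.00603464,  0.0716968 ]), 'grip_force': 0.0, 'grip_width': 93.26154982489192}
```

View pics/top0.png

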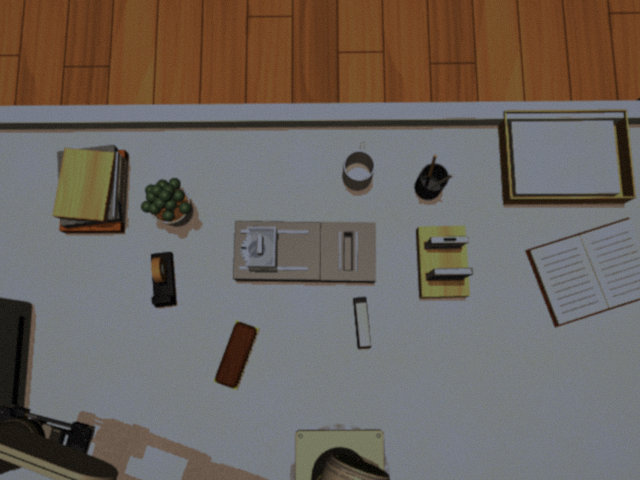

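View pics/side0.png

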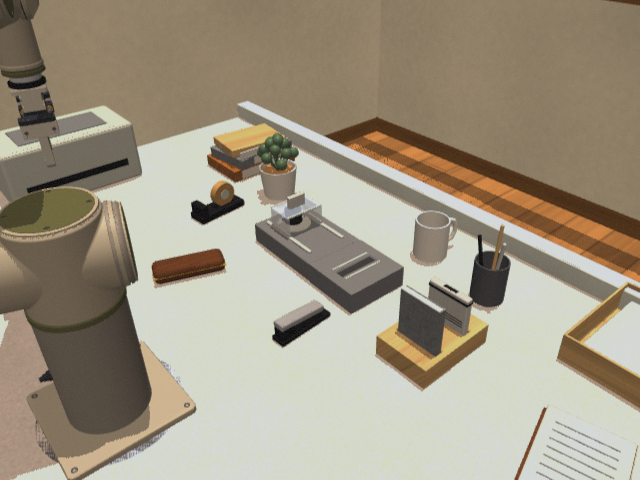

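The top view shows the station at about (305,250), nearly unyawed, with the guard and fin at about (260,247) and the slot at (348,250). The rack is at (443,262), with the pack in its upper (far) slot at (447,241) and the notebook in the near slot at (450,272). The side view agrees. Next I'll fit the geometry from depth.

```bash
cat > h.py <<'E'
from station import ctrl
import numpy as np, cv2
def cloud(c,d):
    k=ctrl.get_calibration(c);K=k["mtx"];v,u=np.mgrid[:480,:640]
    P=np.stack([(u-K[0,2])/K[0,0]*d,(v-K[1,2])/K[1,1]*d,d],-1)
    W=(P-k["t"])@k["R"]; W[d<=0]=np.nan
    return W
def sel(W,x0,x1,y0,y1,z0,z1):
    return (W[...,0]>x0)&(W[...,0]<x1)&(W[...,1]>y0)&(W[...,1]<y1)&(W[...,2]>z0)&(W[...,2]<z1)
def rect(P):
    return cv2.minAreaRect(P[:,:2].astype(np.float32))
E
python3 - <<'E'
from h import *
for c in("top","side"):
    z=np.load(c+"0.npz");W=cloud(c,z["d"])
    for n,b in dict(desk=(380,450,0,100,-20,20),station=(420,680,-160,300,44,56),slot=(490,610,-70,0,-5,35),roof=(450,620,120,260,97,111),fin=(450,620,120,260,119,145),rack=(400,640,-340,-180,38,52),pack=(525,620,-340,-180,100,135),packtop=(525,620,-340,-180,108,135),note=(430,520,-340,-180,122,155)).items():
        P=W[sel(W,*b)]
        if len(P)>4: print(c,n,len(P),"med",np.median(P,0).round(1),"min",P.min(0).round(1),"max",P.max(0).round(1),[np.round(a,1) for a in rect(P)])
im=np.load("top0.npz")["im"];im2=np.load("side0.npz")["im"]
a=cv2.resize(im[210:310,225:385],(800,500),interpolation=cv2.INTER_CUBIC)
cv2.imwrite("pics/c1.png",a[:,:,::-1])
E
```

```text
top desk 1055 med [414.3  49.8   0.7] min [380.6   0.4  -7.7] max [449.9  99.   10.4] [array([415.1,  49.6]), array([69.3, 98.6]), np.float64(0.2)]
top station 6322 med [547.   63.7  50.7] min [473.  -94.4  44. ] max [629.9 266.5  56. ] [array([551.6,  86.1]), array([358.9, 151.6]), np.float64(88.9)]
top slot 250 med [554.  -26.4  11.3] min [507.9 -35.    2.2] max [598.3 -17.8  33.7] [array([553.1, -26.4]), array([16.6, 90.3]), np.float64(89.6)]
top roof 1019 med [550.8 188.9 105.1] min [503.4 155.3  97.2] max [602.  226.5 110.9] [array([552.8, 190.5]), array([70.6, 98. ]), np.float64(88.7)]
top fin 111 med [550.7 189.6 133.3] min [530.6 183.9 120.3] max [575.5 196.9 142.8] [array([552.9, 190.6]), array([12.9, 44.8]), np.float64(88.6)]
top rack 2408 med [ 522.7 -261.6   45.5] min [ 432.6 -327.6   38. ] max [ 614.3 -203.5   52. ] [array([ 523.7, -265.7]), array([181.4, 121.6]), np.float64(1.0)]
top pack 299 med [ 561.4 -263.6  121.3] min [ 554.  -310.7  100.1] max [ 573.  -219.6  128.8] [array([ 562.8, -265.3]), array([18.1, 90.9]), np.float64(1.6)]
top packtop 273 med [ 561.9 -263.6 
[... 979 characters left out ...]
ay([552.4, 185.9]), array([15.9, 47.3]), np.float64(89.1)]
side rack 2441 med [ 474.1 -299.7   44.8] min [ 430.8 -331.2   38. ] max [ 617.3 -209.4   52. ] [array([ 523.9, -269.9]), array([186.2, 121.5]), np.float64(0.4)]
side pack 652 med [ 556.4 -273.4  116.9] min [ 551.5 -315.   100.1] max [ 573.3 -222.4  124.8] [array([ 561.6, -268.5]), array([21.2, 92.4]), np.float64(1.7)]
side packtop 503 med [ 557.1 -273.4  119.9] min [ 551.5 -315.   108. ] max [ 573.3 -223.1  124.8] [array([ 561.6, -268.9]), array([21.2, 91.7]), np.float64(1.7)]
side note 713 med [ 476.5 -274.9  138.8] min [ 471.8 -316.2  122.2] max [ 494.  -223.9  145.4] [array([ 482.2, -270.1]), array([20.8, 92.3]), np.float64(1.9)]
```

View pics/c1.png

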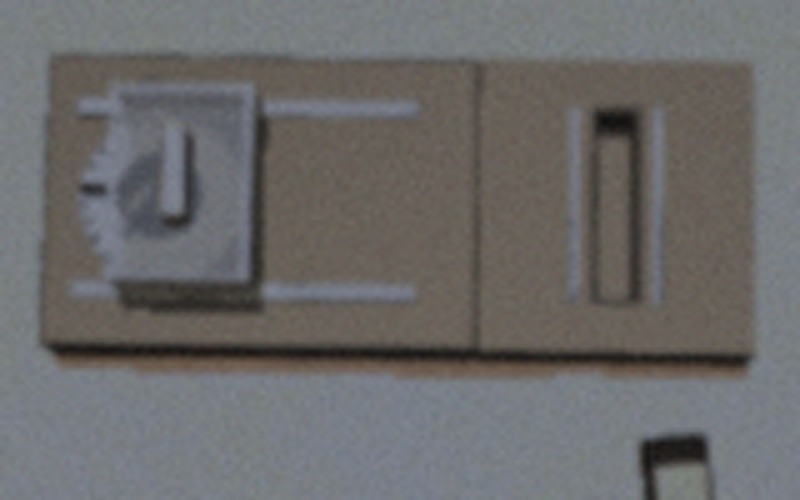

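The crop shows the guard over the dial about 16 mm open, with the index mark at crop (92,188), i.e. toward +y. The station centre is about (551,84) with yaw about -0.019. Next I'll grip the fin, open the guard and look again.

```bash
cat >> h.py <<'E'
from scipy.spatial.transform import Rotation as Ro
YAW=-0.019; U=np.array([np.cos(YAW),np.sin(YAW),0]); V=np.array([-np.sin(YAW),np.cos(YAW),0])
def rot(phi):
    y=np.array([np.cos(phi),np.sin(phi),0]);z=np.array([0,0,-1.]);
    return Ro.from_matrix(np.stack([np.cross(y,z),y,z],1)).as_rotvec()
def st(m=""):
    s=ctrl.state();print(m,"t%.1f"%s["clock"],s["ee_pos"].round(1),"F",s["wrist_force"].round(1),"w%.1f g%.1f q6 %.2f"%(s["grip_width"],s["grip_force"],s["qpos"][5]));return s
E
python3 - <<'E'
from h import *
o=rot(np.pi/2+YAW)
ctrl.move_to([552.6,188.2,170],o);st()
ctrl.servo_line([552.6,188.2,127],100);st("down")
ctrl.close_gripper(15);s=st("grip")
p=s["ee_pos"]
ctrl.servo_line(p-V*66,80);s=st("open66")
ctrl.servo_line(p-V*72,40);s=st("open72")
ctrl.release();st("rel")
ctrl.servo_line(s["ee_pos"]+[0,0,60],200)
ctrl.move_to([480,-60,330],o);st("away")
for c in("top","side"):
    im,d=ctrl.get_image(c); np.savez(f"{c}1.npz",im=im,d=d)
    cr=im[215:285,230:300] if c=="top" else im[170:260,240:360]
    cv2.imwrite(f"pics/{c}1.png",cv2.resize(cr,None,fx=8 if c=="top" else 6,fy=8 if c=="top" else 6,interpolation=cv2.INTER_CUBIC)[:,:,::-1])
    for l in["dial","dial_grip","dial_pointer","index","index_mark","guard_grip"]:
        print(c,l,[(np.round(x["location"],1).tolist(),round(x["score"],2)) for x in ctrl.spot_in(l,c)[:2]])
E
```

```text
t4.0 [552.4 189.1 170.2] F [ 0.7 -0.3 -0.2] w93.1 g0.0 q6 -1.31
down t4.5 [552.5 188.3 126.9] F [-0.1  0.5  0.1] w93.0 g0.0 q6 -1.31
grip t5.8 [552.6 188.3 127. ] F [-0.6  1.1  0.1] w11.5 g15.0 q6 -1.31
open66 t6.7 [551.3 122.  127. ] F [-0.7 -2.4 -0.1] w12.1 g15.0 q6 -1.42
open72 t7.0 [551.2 118.5 127. ] F [ 1.1 10.1 -1.6] w11.9 g15.0 q6 -1.44
rel t8.4 [551.2 116.3 127. ] F [-0.1  0.7  0.2] w92.8 g0.0 q6 -1.43
away t9.8 [479.8 -59.4 328.3] F [-0.3  0.9 -0.3] w92.7 g0.0 q6 -1.78
top dial [([778.0, -53.5, 40.5], 0.7), ([545.8, 197.7, 70.8], 0.51)]
top dial_grip [([545.6, 200.4, 66.8], 0.8)]
top dial_pointer [([556.7, 195.8, 65.7], 0.83)]
top index []
top index_mark []
top guard_grip [([542.6, 115.5, 102.4], 0.84)]
side dial [([484.5, 438.8, 25.5], 0.69), ([549.5, 202.3, 83.3], 0.59)]
side dial_grip [([548.7, 200.1, 84.1], 0.5)]
side dial_pointer [([550.4, 199.0, 80.1], 0.73)]
side index [([550.2, 199.5, 82.8], 0.7), ([707.1, -252.4, 64.9], 0.42)]
side index_mark []
side guard_grip [([534.5, 115.7, 105.9], 0.6), ([646.2, 396.6, 84.2], 0.6)]
```

View pics/top1.png

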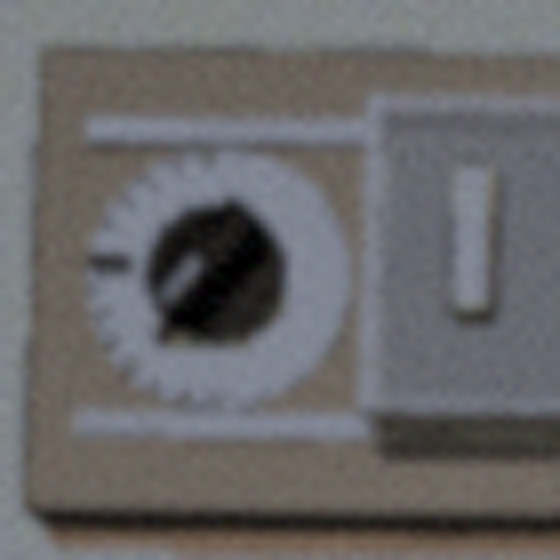

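View pics/side1.png

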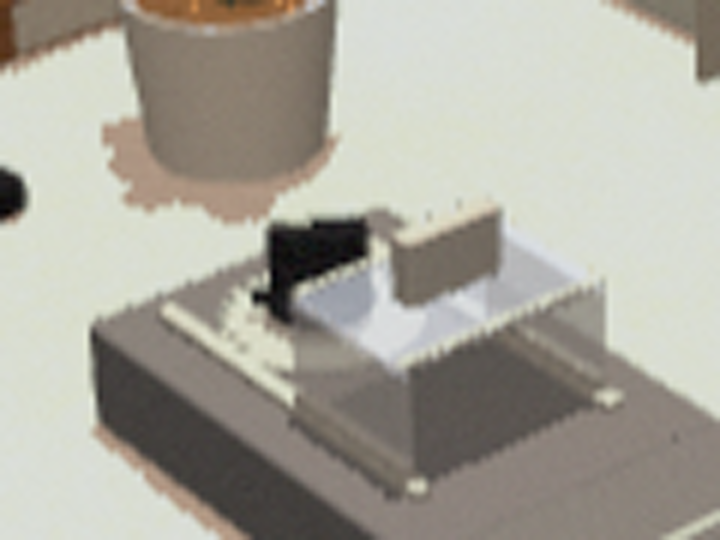

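The top crop shows the dial open: plate centre about (220,280), pointer tip at (163,335), so the dial is at about 0.8 rad. The index bar at (110,263) puts the index at about 1.7 rad. The side crop shows the bar standing upright behind the opened guard. Before turning, I'll compute the angles properly.

```bash
cat >> h.py <<'E'
def px2w(c,u,v,z):
    k=ctrl.get_calibration(c);r=k["R"].T@np.linalg.inv(k["mtx"])@np.array([u,v,1.]);o=-k["R"].T@k["t"]
    return o+r*(z-o[2])/r[2]
def ang(c,pts,ax):  # dial angle of pixel (u,v,z) about axis
    out=[]
    for u,v,z in pts:
        w=px2w(c,u,v,z)[:2]-ax; out.append((round(np.pi-(np.arctan2(w[1],w[0])-YAW),3),round(np.hypot(*w),1)))
    return out
E
python3 - <<'E'
from h import *
z=np.load("top1.npz");W=cloud("top",z["d"]);g=z["im"].mean(2)
C=lambda x,y:((x+.5)/8-.5+230,(y+.5)/8-.5+215)
ax=px2w("top",*C(220,280),54)[:2];print("plate centre",ax)
P=W[sel(W,480,640,150,260,85,99)];print("bar",P.mean(0),rect(P))
# index: dark-weighted centroid in box
r=g[244:251,240:248];print(r.astype(int))
w=np.clip(np.median(r)-20-r,0,None);v,u=np.mgrid[244:251,240:248];iu,iv=(w*u).sum()/w.sum(),(w*v).sum()/w.sum();print(iu,iv)
for a in(ax,np.array([553.,204])):
    print("index",ang("top",[(iu,iv,55),(*C(110,263),55)],a),"pointer",ang("top",[(*C(163,335),60)],a))
E
```

```text
plate centre [553.56417235 205.28976604]
bar [551.3217185  203.98405588  93.45262201] ((529.5684814453125, 183.40365600585938), (81.15507507324219, 38.19721603393555), 43.594844818115234)
[[104 113 129 133 133 133 133 137]
 [105 115 129 133 134 136 135 133]
 [ 96 100 108 112 107 117 125 132]
 [ 89  69  61  61  66  74 106 119]
 [ 93  87  69  69  68  75 101 119]
 [105 116 103 106 107 111 120 114]
 [105 113 124 129 134 130 133 119]]
243.00426742532008 247.41394025604555
index [(np.float64(1.707), np.float64(36.0)), (np.float64(1.709), np.float64(35.2))] pointer [(np.float64(0.724), np.float64(25.1))]
index [(np.float64(1.717), np.float64(37.3)), (np.float64(1.718), np.float64(36.5))] pointer [(np.float64(0.776), np.float64(25.6))]
```

```bash
python3 - <<'E'
from h import *
A=np.array([553.2,204.,0]); f=lambda a:rot(np.pi/2-a+YAW)
q=A+[0,0,87]+V*2
ctrl.move_to(A+[0,0,180]+V*2,f(1.08));st()
ctrl.servo_line(q,90);st("down")
ctrl.close_gripper(15);s=st("grip")
p=s["ee_pos"]
ctrl.move_to(A*[1,1,0]+[0,0,p[2]],f(1.4));st()
ctrl.move_to(A*[1,1,0]+[0,0,p[2]],f(1.71));ctrl.pause(.2);s=st("turned")
print(Ro.from_rotvec(s["eef_rot"]).as_matrix()[:2,1],"a=",np.pi/2+YAW-np.arctan2(*Ro.from_rotvec(s["eef_rot"]).as_matrix()[[1,0],1]))
ctrl.release();st("rel")
ctrl.servo_line(s["ee_pos"]+[0,0,70],200)
ctrl.move_to([480,-60,330],rot(np.pi/2+YAW));st("away")
for c in("top","side"):
    im,d=ctrl.get_image(c); np.savez(f"{c}2.npz",im=im,d=d)
    if c=="top": cv2.imwrite(f"pics/{c}2.png",cv2.resize(im[215:285,230:300],None,fx=8,fy=8,interpolation=cv2.INTER_CUBIC)[:,:,::-1])
E
```

```text
t11.9 [553.6 205.5 180.5] F [ 0.4 -0.4 -0.2] w93.0 g0.0 q6 -0.20
down t13.1 [553.9 206.2  87.9] F [0.4 0.1 0.2] w93.0 g0.0 q6 -0.20
grip t14.3 [553.3 206.   86.8] F [ 1.6 -0.3 -3.3] w14.2 g14.8 q6 -0.20
 t14.7 [554.1 205.8  86.9] F [ 6.3  8.9 -7.8] w13.8 g15.0 q6 0.12
turned t15.3 [554.7 205.8  86.9] F [ 10.    8.3 -10.3] w13.6 g15.0 q6 0.42
[ 0.98752378 -0.15743614] a= 1.7098910461272272
rel t16.6 [553.2 204.   86.8] F [ 0.7  0.  -0.6] w92.7 g0.0 q6 0.42
away t19.0 [479.9 -59.7 329.3] F [-1.4 -0.2  1.2] w93.0 g0.0 q6 -1.78
```

View pics/top2.png

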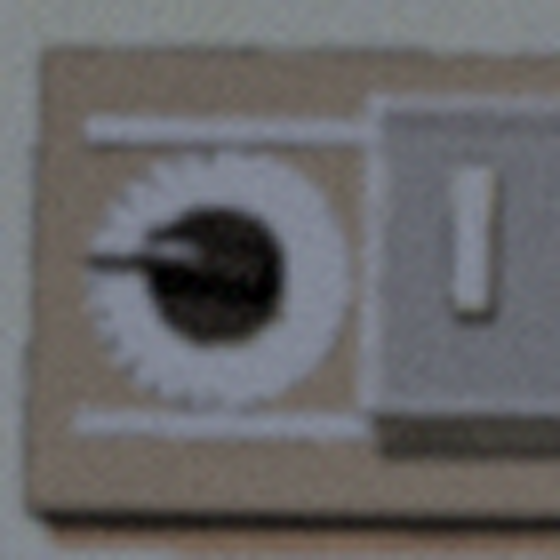

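The top crop shows the pointer in line with the index bar along row 262, so the dial is set. Next I'll close the guard.

```bash
python3 - <<'E'
from h import *
o=rot(np.pi/2+YAW)
b=np.array([552.,118.8,127])
ctrl.move_to(b+[0,0,45],o)
ctrl.servo_line(b,120);st("down")
ctrl.close_gripper(15);s=st("grip");p=s["ee_pos"]
ctrl.servo_line(p+V*80,90);st("80")
for k in(84,86,88):
    ctrl.servo_line(p+V*k,30);s=st(k)
    if abs(s["wrist_force"][1])>9:break
ctrl.release();st("rel")
ctrl.servo_line(s["ee_pos"]+[0,0,60],200)
ctrl.move_to([480,-60,330],o);st("away")
for c in("top","side"):
    im,d=ctrl.get_image(c); np.savez(f"{c}3.npz",im=im,d=d);W=cloud(c,d)
    for n,b in dict(station=(420,680,-160,300,44,56),slot=(490,610,-70,0,-5,35),fin=(450,620,120,260,119,145),pack=(525,620,-340,-180,108,135)).items():
        P=W[sel(W,*b)]; print(c,n,len(P),np.round(P.mean(0),1),[np.round(a,1) for a in rect(P)])
    cr=im[215:285,230:300] if c=="top" else im[170:300,240:410]
    if c=="top": cr=im[210:290,230:390]
    f=5 if c=="top" else 4
    cv2.imwrite(f"pics/{c}3.png",cv2.resize(cr,None,fx=f,fy=f,interpolation=cv2.INTER_CUBIC)[:,:,::-1])
E
```

```text
down t20.6 [552.3 118.2 127.6] F [0.6 0.6 0.3] w92.9 g0.0 q6 -1.43
grip t21.8 [552.  118.8 127. ] F [-0.1  0.3 -0.8] w12.0 g15.0 q6 -1.43
80 t22.9 [553.5 198.9 127. ] F [ 0.5  1.5 -1.7] w12.0 g15.0 q6 -1.29
84 t23.2 [553.6 202.6 127. ] F [ 1.2 -0.1  0. ] w11.6 g15.0 q6 -1.29
86 t23.4 [553.6 203.9 126.9] F [-0.4 -5.   1.6] w12.1 g15.0 q6 -1.28
88 t23.7 [553.7 204.1 127. ] F [ -1.  -13.3   2.9] w12.3 g15.0 q6 -1.28
rel t25.0 [553.7 206.8 127. ] F [-0.2  0.3  0.3] w93.1 g0.0 q6 -1.28
away t26.6 [480.  -59.2 328.8] F [-0.3 -0.3  0.5] w93.3 g0.0 q6 -1.78
top station 4331 [546.9 110.   50.7] [array([551.1,  86.2]), array([358.9, 151.2]), np.float64(88.8)]
top slot 1 [516.3 -33.6  11.5] [array([516.3, -33.6]), array([0., 0.]), np.float64(0.0)]
top fin 112 [552.  204.6 133.7] [array([553.3, 205.2]), array([12.6, 45.2]), np.float64(88.0)]
top pack 176 [ 561.9 -279.9  121.8] [array([ 563.8, -280.2]), array([18.1, 62.1]), np.float64(0.3)]
side station 5232 [543.5  46.3  49.5] [array([550.8,  83. ]), array([365.7, 154.2]), np.float64(88.7)]
side slot 82 [556.4 -17.1  31. ] [array([556.7, -17.1]), array([83.9,  7.2]), np.float64(1.1)]
side fin 135 [550.2 199.5 128.1] [array([552.7, 200.2]), array([46.8, 15.5]), np.float64(0.3)]
side pack 501 [ 559.  -272.3  118.1] [array([ 561.8, -268.8]), array([19.8, 92.8]), np.float64(0.7)]
```

View pics/top3.png

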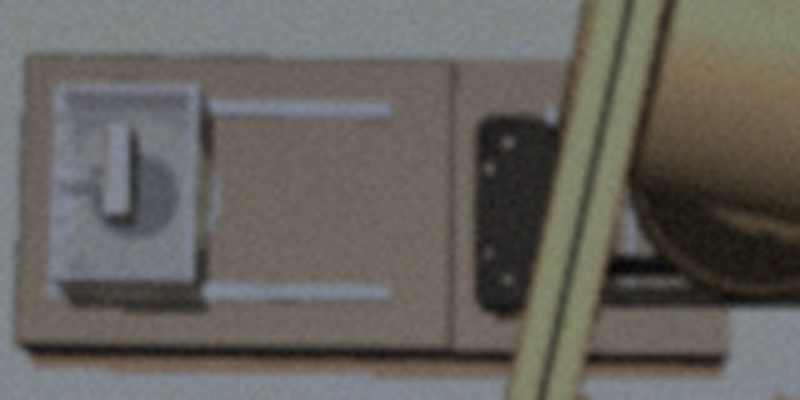

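View pics/side3.png

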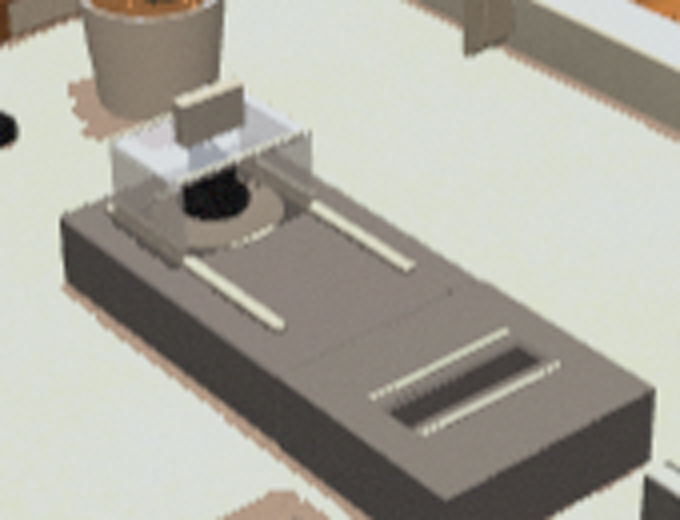

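The guard is fully closed: the top crop shows it centred over the dial with the pointer still on the mark at (90,188), and the side crop agrees. The closed stop at TCP y=204.0 puts the slot at about (550.7,-26). Now the pack.

```bash
python3 - <<'E'
from h import *
o=rot(0.015); b=np.array([565.5,-267.,100])
ctrl.move_to(b+[0,0,90],o);st()
ctrl.servo_line(b,90);st("down")
ctrl.close_gripper(35);s=st("grip");p=s["ee_pos"]
ctrl.servo_line(p*[1,1,0]+[0,0,120],60);st("up20")
ctrl.servo_line(p*[1,1,0]+[0,0,190],150);st("up")
ctrl.move_to([551,-150,195],rot(.8))
ctrl.move_to([550.7,-26,190],rot(np.pi/2+YAW));s=st("over");p=s["ee_pos"]
for c in("top","side"):
    im,d=ctrl.get_image(c);W=cloud(c,d);np.savez(f"{c}4.npz",im=im,d=d)
    P=W[sel(W,480,620,-45,0,95,165)];print(c,len(P),np.percentile(P,[1,99],axis=0).round(1))
    if c=="side":cv2.imwrite("pics/side4.png",cv2.resize(im[120:370,220:520],None,fx=2,fy=2)[:,:,::-1])
E
```

```text
t27.9 [ 565.9 -266.2  190.3] F [-0.2  0.8 -0.3] w93.3 g0.0 q6 -0.54
down t29.0 [ 566.1 -267.3  100.9] F [-0.3 -0.1 -0.5] w93.0 g0.0 q6 -0.54
grip t30.2 [ 565.4 -267.    99.9] F [-0.2  0.1 -0.9] w15.7 g35.0 q6 -0.54
up20 t30.7 [ 565.6 -267.2  120.6] F [ 0.4 -0.3 -2.5] w16.1 g35.0 q6 -0.54
up t31.3 [ 565.3 -266.8  189.3] F [ 0.   0.6 -2.9] w15.8 g35.0 q6 -0.54
over t32.5 [550.9 -26.7 189.6] F [ 0.1 -0.6 -3.1] w15.7 g35.0 q6 -1.69
top 37 [[505.  -31.7 104.9]
 [538.1 -16.3 164.3]]
side 908 [[503.8 -39.5 103.4]
 [593.1 -20.3 164.6]]
```

View pics/side4.png

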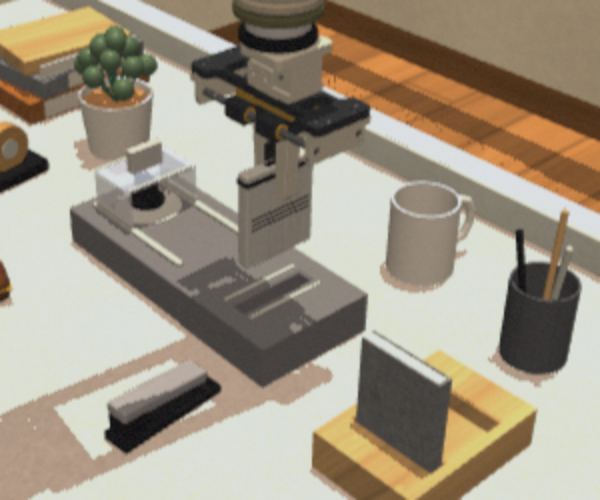

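The side crop shows the pack held upright at about (275,215), over the slot at (275,290). The notebook is still standing in the rack. Now I'll insert the pack, watching the force.

```bash
python3 - <<'E'
from h import *
x,y=550.7,-26.
ctrl.servo_line([x,y,145],120);s=st()
for z in(138,134,130,120,110,102,99,97.5):
    ctrl.servo_line([x,y,z],60);s=st(z)
    F=s["wrist_force"]
    if F[2]>20 or np.hypot(F[0],F[1])>25: print("stop");break
E
```

```text
t33.1 [550.6 -26.5 144.9] F [-0.4 -0.3 -1.4] w15.8 g35.0 q6 -1.69
138 t33.4 [550.8 -26.  138.1] F [-0.5 -0.2 -1.7] w16.0 g35.0 q6 -1.69
134 t33.6 [550.5 -25.9 133.8] F [-0.6  0.4 -2. ] w15.6 g35.0 q6 -1.69
130 t33.9 [550.4 -25.9 129.6] F [ 0.9 -0.3 -1.2] w15.8 g35.0 q6 -1.69
120 t34.2 [550.1 -25.9 119.1] F [ 0.2 -0.4 -2.8] w16.1 g35.0 q6 -1.69
110 t34.5 [550.1 -25.9 109.2] F [ 0.1 -0.3 -3.2] w15.9 g35.0 q6 -1.69
102 t34.8 [550.2 -25.9 101.3] F [-0.1  0.4 -2.3] w15.5 g35.0 q6 -1.69
99 t35.1 [550.6 -26.   98.8] F [-0.5 -0.2 -3.1] w15.6 g35.0 q6 -1.69
97.5 t35.3 [551.2 -26.1  97.9] F [ 1.3  0.  -1.2] w15.6 g35.0 q6 -1.69
```

```bash
python3 - <<'E'
from h import *
ctrl.servo_line([550.7,-26,96.8],30);st("press")
ctrl.release();st("rel")
ctrl.servo_line([550.7,-26,200],150);ctrl.move_to([400,250,330],rot(np.pi/2+YAW));ctrl.pause(.3);st("away")
for c in("top","side"):
    im,d=ctrl.get_image(c);W=cloud(c,d)
    for n,b in dict(pack=(490,620,-60,0,70,165),fin=(450,620,120,260,119,145),note=(430,520,-340,-180,122,155)).items():
        P=W[sel(W,*b)]
        if len(P)>4:print(c,n,len(P),np.percentile(P,[1,99],axis=0).round(1).tolist(),[np.round(a,1) for a in rect(P)])
    if c=="side":cv2.imwrite("pics/side5.png",cv2.resize(im[120:370,220:520],None,fx=2,fy=2)[:,:,::-1])
E
```

```text
press t35.6 [551.3 -26.1  97.9] F [-0.9  0.4  5.6] w16.0 g35.0 q6 -1.69
rel t36.9 [550.7 -26.   96.8] F [ 0.  -0.  -0.1] w92.7 g0.0 q6 -1.69
away t39.3 [400.3 249.4 329.6] F [ 0.7 -0.4  0.2] w92.8 g0.0 q6 -1.10
top pack 286 [[505.7, -31.8, 71.5], [593.5, -15.9, 127.0]] [array([549.9, -23.8]), array([15.6, 89.9]), np.float64(89.2)]
top fin 113 [[531.2, 198.9, 119.9], [574.6, 211.4, 138.6]] [array([553. , 205.5]), array([13.1, 44.2]), np.float64(88.1)]
top note 307 [[474.7, -310.4, 124.3], [491.6, -222.2, 147.6]] [array([ 483.6, -266.6]), array([17.3, 90.3]), np.float64(0.6)]
side pack 842 [[504.0, -38.2, 70.4], [593.0, -19.7, 121.5]] [array([548.9, -28.5]), array([92.9, 20.7]), np.float64(0.3)]
side fin 140 [[529.3, 193.2, 119.2], [575.1, 208.9, 134.8]] [array([552.2, 201.4]), array([46.8, 16.6]), np.float64(0.3)]
side note 699 [[472.9, -315.1, 122.7], [492.5, -225.6, 143.6]] [array([ 482.9, -269.4]), array([20.8, 92.4]), np.float64(0.6)]
```

View pics/side5.png

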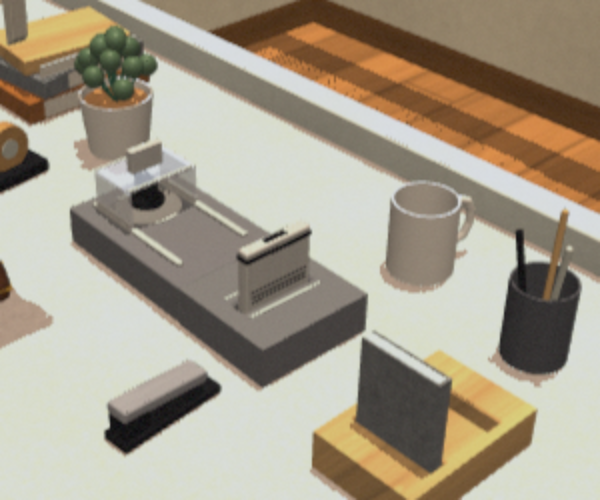

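The side crop shows the pack upright in the station slot at about (275,265), the guard closed at (145,175), and the notebook and other things where they were. I'm handing in.

```bash
python3 -c "
from station import ctrl
print(ctrl.hand_in())"
```

```text
the job is handed in; nothing more can be done
None
```

I handed the job in at about 39 s: the dial is on the index mark, the guard is closed over it, and the pack stands on the bottom of the station's slot. The notebook stayed in the rack and nothing else was pushed; the hand-in gave no verdict.

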